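Roll the milk tin up into line

TASK

On the stall's display board three large milk tins lie on their sides, each on its own rubber strip, but one lies set back towards the robot. With the fingertips on its top, roll that tin forward along its strip until it lies in line with the other two, then take the hand away and leave it lying still. Only roll it: do not lift it, drag it or push low on its side, and leave the other two tins and the small upright tins in front as they are.

Things in the scene. Friction and masses are not known exactly. Their poses are not given: they have to be found in the camera images.
- tin_back: The tin to roll: lying cylinder, 99 mm in diameter, 118 mm long, pale label, about 0.5 kg. Origin mid-tin on its axis, 49.5 mm above the strip; y along the tin, x and z turn as it rolls. It lies 80 to 130 mm back from the line. It does not slip on the rubber: fingertips that stick to its top advance twice as far as it does. Let go at 50 mm/s it coasts about 5 mm, at 150 mm/s 45 mm, then stays.
- tin_1: One of the two tins in line, to be left alone: lying cylinder, 99 mm in diameter, 118 mm long, pale label, about 0.5 kg. Origin mid-tin on its axis, 49.5 mm above the strip; y along the tin, x and z turn as it rolls.
- tin_2: The other tin in line, to be left alone: lying cylinder, 99 mm in diameter, 118 mm long, pale label, about 0.5 kg. Origin mid-tin on its axis, 49.5 mm above the strip; y along the tin, x and z turn as it rolls.
- strip_back: Fixed black ribbed rubber strip under the set-back tin, 340 long x 130 wide x 4 mm thick. Origin at the centre of its underside; x along it, forward, away from the robot; y across, z up. The tin rolls along x on its middle; the other tins' line is at x = +75 mm in this frame. Three equal strips lie side by side 150 mm apart; this one may be left, middle or right.
- board: fixed low plywood display board, 440 (x, forward) x 500 mm (y), 20 mm thick, with a wooden edging 35 mm high at the front and both sides; it carries the strips and tins. Origin at the centre of its underside on the table, x forward like the strips.
- small_1: small upright tin in the front row on the board, 68 mm in diameter, 78 mm high, about 0.4 kg, to be left alone; its near face is about 50 mm beyond the far side of the tins in line. Origin at the centre of its underside.
- small_2: small upright tin in the front row on the board, 68 mm in diameter, 78 mm high, about 0.4 kg, to be left alone; its near face is about 50 mm beyond the far side of the tins in line. Origin at the centre of its underside.
- small_3: small upright tin in the front row on the board, 68 mm in diameter, 78 mm high, about 0.4 kg, to be left alone; its near face is about 50 mm beyond the far side of the tins in line. Origin at the centre of its underside.
Mind the look-alikes: they are no part of the job. Leave any green, orange or pink look-alike of the tin_back alone.

How it is judged (in metres and radians):
On the way:
1. the set-back tin is rolling with the fingers on it (contact force between the fingers and tin_back above 0.2 N and angular speed of tin_back above 0.2 rad/s and linear speed of tin_back above 0.006 m/s), for 0.15 s.
At the end, for the whole second after the job is handed in: The set-back tin lies at rest on its strip, its axis within 12 mm of the line of the other two (75 mm ahead of the strip's centre), within 20 mm of the strip's middle and square across it within 0.12 rad; the other large and small tins are within 12 mm of where they began (x of tin_back in the frame of strip_back between 0.063 and 0.087 m and y of tin_back in the frame of strip_back between -0.02 and 0.02 m and z of tin_back in the frame of strip_back between 0.0495 and 0.0575 m and angle between the y axis of tin_back and the y axis of strip_back, either way round below 0.12 rad and linear speed of tin_back below 0.008 m/s and distance of each of tin_1, tin_2, small_1, small_2, small_3 from where it was at the start of the episode below 0.012 m); the robot touches nothing.
It fails at once if the rolled tin is lifted or stood up (z of tin_back in the frame of strip_back above 0.0635 m or angle between tin_back's own y axis and vertical below 1.2 rad or angle between tin_back's own y axis and vertical above 1.94 rad).
It fails at once if the rolled tin is dragged along without rolling (linear speed of tin_back above 0.05 m/s and angular speed of tin_back below 0.3 rad/s).
It fails at once if the tin is pushed or gripped low on its side (grasp point less than about 16 mm above the tin's axis while the fingers press on it) (contact force between the fingers and tin_back above 0.5 N and z of the grasp point in the frame of strip_back below 0.07 m).
It fails at once if one of the other large tins or a small tin is disturbed (moved more than 15 mm) (distance of any of tin_1, tin_2, small_1, small_2, small_3 from where it was at the start of the episode above 0.015 m).
It also fails if it takes over 54 s, if anything falls off the work surface, if the arm or the gripper's body presses on something with over 40 N, if the wrist force passes 120 N, or if a joint passes its speed limit or range.

ROBOT

A 6-joint arm with a two-finger parallel gripper is mounted at the origin on the work surface. World frame = base frame: x ahead of the robot, y to its left, z up, the work surface at z = 0. Lengths are in mm, angles in rad, forces in N, time in s.
With the tool pointing down it reaches from about 350 to 950 mm from the base axis. Payload 17.4 kg.
Tool frame: the origin (TCP) lies at the very end of the fingers, on their centre line; the grasp point (between the pads) lies 19 mm behind it (ctrl.grip_depth is the distance from the TCP to the grasp point, in mm); x points along the fingers, z is the direction in which the jaws open and shut, and the axes are right-handed (so a half turn about x gives the same grasp; the last joint's range is limited). The gripper opens to 93 mm and grips with 3 to 60 N. Pads are 15 mm wide; open, the fingers measure 128 mm over their backs; the gripper's body (75 mm by 188 mm) begins 65 mm behind the grasp point.
Start: joints at [-1.247, 0.116, 1.442, -0, 1.584, -0.038], TCP at [238.913, -631.311, 218.646] pointing down, gripper open.
Joint ranges: [-2.83, 2.83], [-0.83, 2.19], [0.07, 2.5], [-1.14, 4.28], [0.01, 3], [-2.97, 2.97]. Speed limits (rad/s): [1.89, 1.89, 2.22, 3.14, 3.14, 3.14].

INTERFACE

Orientations are given as a unit quaternion [x, y, z, w].
In Python, from station import ctrl, read_camera, camera_params gives the robot as it stands.
- The arm moves only by the shell command python3 -m pendant 'ROWS'. ROWS is a JSON object of lists of equal length, an entry for each row: "xyz": the shift along the world's x, y, z normalised to -1 to 1, where 1 is 500 mm, a list of three; "roll": the turn about the world's z normalised to -1 to 1, where 1 is 45 degrees; "claw": the closure, from 0 (fully open) to 1 (shut). A call has 1 to 5 rows; each row is the pose to reach, as a shift and turn from the pose measured when the call began; what a row does not reach only later rows make up. A row lasts 1/8 s, in which the tool goes at most 62.5 mm and 10.7 degrees, less where a joint would pass 70% of its speed; a pose out of reach is approached as far as the arm can. A call with a number of a shift or a turn outside -1 to 1 is refused whole. A call with a gripper value outside its range is refused whole. The fingers move at their own pace and stop on an object; the grip force is fixed at half the most. Time passes only in rows, so rows that repeat a pose let the fingers close. It gives the time, the measured TCP pose, the force and the opening at its end, in the units of the state.
- ctrl.read_state(): the state, without advancing time (a new reading comes with each control period).
- read_camera(name): name is "side" or "top"; returns the picture (480x640x3 uint8, red, green, blue); there is no depth.
- camera_params(name): a dict with "vertical_fov" (degrees; the focal length in pixels is half the picture's height over the tangent of half this angle, whatever the lens; pixels are square), "cx", "cy" (the principal point, pixels), "rvec" (rotation vector, rad) and "tvec" (3), from world to camera coordinates, as OpenCV has them. Camera axes: x right, y down, z forward; pixel columns grow to the right and rows downward; lengths in mm; the calibration is good to about 2 mm. A picture is of the moment at which its call begins. camera_params takes no time and is no camera call.
- ctrl.close_job(): hands the job in, once; it reports no verdict.
The state is a dict: "clock": time; "joint_positions": joint angles; "joint_vel": joint speeds; "joint_efforts": joint torques, N m; "tcp_pos": TCP position; "ee_rot": TCP orientation; "ft_force": force on the tool from outside, world axes, zero at the start; "moment": the same for the moment, N m; "gripper_width": finger opening in mm.
Only numpy, scipy, OpenCV 4.12 (cv2) and the standard library are available. Lean on these libraries where they do the work, as an engineer would, in place of code of your own. Each camera call takes 0.05 s, during which the arm holds its last target.

## Working session

There is one attempt and no reset: what is moved stays moved. The work goes in short steps, Python scripts to look and compute and a shell command to move; the robot and the scene stay as the last step left them, time stands still between calls to the robot, and variables do not carry over. Pictures are saved under pics/ and viewed, and the job is handed in when it is done.

```bash
mkdir -p pics; ls; python3 - <<'E'
from station import ctrl, read_camera, camera_params
import cv2
for n in("side","top"):
    print(n,camera_params(n)); cv2.imwrite(f"pics/{n}0.png",read_camera(n)[:,:,::-1])
s=ctrl.read_state();print(s, ctrl.grip_depth)
E
```

```text
pics
side {'vertical_fov': 42.20779578218558, 'cx': 333.3539893302799, 'cy': 239.02409374410124, 'rvec': array([ 0.75176318, -2.56852961,  1.12567917]), 'tvec': array([ 493.44326417,  182.31538567, 1256.17999722])}
top {'vertical_fov': 55.87589791841424, 'cx': 313.09445118555726, 'cy': 242.14385580194443, 'rvec': array([ 2.1417375 , -2.13047548,  0.12116004]), 'tvec': array([102.96897857, 537.33198837, 973.87558395])}
{'clock': 0.1, 'joint_positions': array([-1.24679746e+00,  1.16423482e-01,  1.44218754e+00, -1.33128615e-05,
        1.58402455e+00, -3.78063825e-02]), 'joint_vel': array([ 0.00076193, -0.00295103,  0.00011015, -0.00262698, -0.00055208,
       -0.00075889]), 'joint_efforts': array([-1.12835685e-03, -7.22895098e+01, -6.23868012e+01,  7.80814514e-02,
        2.27565371e-02, -9.66558127e-05]), 'tcp_pos': array([ 238.84890086, -631.12721044,  217.99559632]), 'ee_rot': array([ 0.40209918,  0.58209757, -0.40166496,  0.58150144]), 'ft_force': array([ 0.10362732,  0.84277026, -0.13193746]), 'moment': array([-0.00295538, -0.03716033,  0.02894163]), 'gripper_width': 92.86936263120901} 18.8
```

View pics/side0.png

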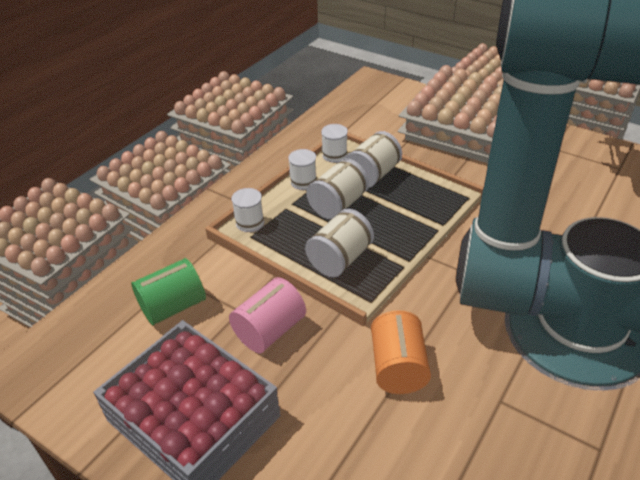

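View pics/top0.png

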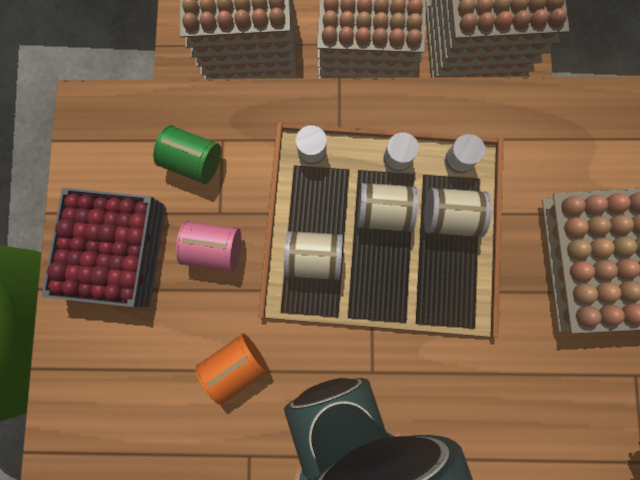

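The candidates in the top view are the pale tins at (314,255), (387,207) and (457,212), plus the green (187,153), pink (208,246) and orange (231,369) look-alikes. The pale one at (314,255), on the left strip, lies set back, so it is the one meant. I'll confirm it in an enlarged crop.

```bash
python3 - <<'E'
import cv2
i=cv2.imread("pics/top0.png")[110:350,250:510]
cv2.imwrite("pics/crop.png",cv2.resize(i,None,fx=2.5*1.2/1.2,fy=2.5,interpolation=cv2.INTER_CUBIC))
E
cat > h.py <<'E'
import numpy as np, cv2
from station import camera_params
def cam(n):
    p=camera_params(n);f=240/np.tan(np.radians(p['vertical_fov']/2))
    return np.array([[f,0,p['cx']],[0,f,p['cy']],[0,0,1]]),cv2.Rodrigues(p['rvec'])[0],p['tvec'],p['rvec']
def ray(n,u,v,z):
    K,R,t,_=cam(n);c=-R.T@t;d=R.T@np.linalg.inv(K)@[u,v,1];return c+d*(z-c[2])/d[2]
def proj(n,P):
    K,R,t,r=cam(n);return cv2.projectPoints(np.array(P,float).reshape(-1,3),r,t,K,None)[0][:,0]
E
```

```text
(no output)
```

View pics/crop.png

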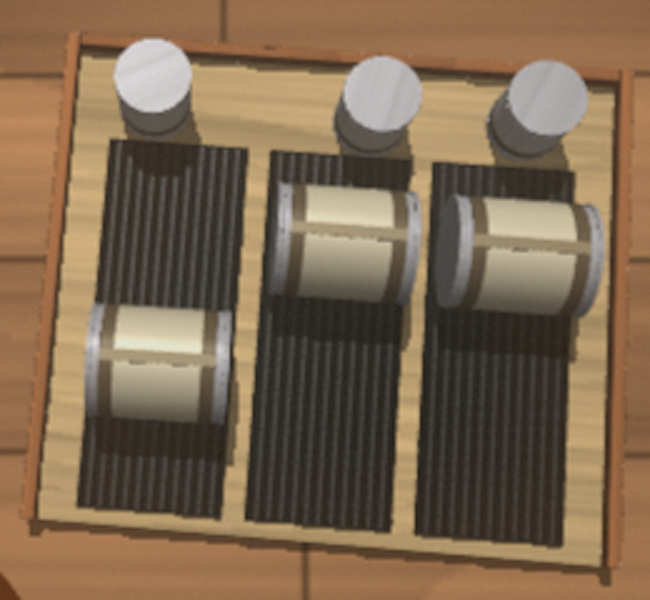

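The crop confirms it: the pale tin is on the left strip, crop pixels (85–232, 303–425), and the other two pale tins lie in line. Next I fit the strips and then the tin.

```bash
cat > fit.py <<'E'
import numpy as np
from h import *
from scipy.optimize import least_squares
q=np.array([[110,140],[248,149],[78,507],[221,519],[271,151],[410,161],[246,520],[391,531],[433,162],[575,172],[415,535],[562,545]])/2.5+[250,110]-0.3
m=[]
for c in(150,0,-150):
    for dx in(170,-170):
        for dy in(65,-65): m.append([dx,c+dy])
m=np.array(m)
def T(p,xy,z):
    c,s=np.cos(p[2]),np.sin(p[2]);xy=np.atleast_2d(xy)
    return np.c_[p[0]+c*xy[:,0]-s*xy[:,1],p[1]+s*xy[:,0]+c*xy[:,1],np.full(len(xy),z) if np.isscalar(z) else z]
r=least_squares(lambda p:(proj("top",T(p,m,24))-q).ravel(),[500,0,0])
B=r.x
if __name__=="__main__":
    print("middle strip x,y,yaw",B,"rms px",np.sqrt(np.mean(r.fun**2)))
    # tins: silhouette corner quads (crop px): TL,TR,BL,BR
    def tinpts(x,y,psi=0):
        a=np.linspace(0,2*np.pi,60);P=[]
        for e in(59,-59):
            X=x+49.5*np.cos(a);Z=24+49.5+49.5*np.sin(a)
            xy=np.c_[X-x,np.full(60,e)];c,s=np.cos(psi),np.sin(psi)
            P.append(np.c_[T(B,np.c_[x+c*xy[:,0]-s*xy[:,1],y+s*xy[:,0]+c*xy[:,1]],0.)[:,:2],Z])
        return np.vstack(P)
    # bbox in crop px: left,right,top,bottom
    for n,y0,bb in(("back",150,(85,233,303,425)),("mid",0,(267,422,182,305)),("right",-150,(435,605,192,318))):
        b=np.array(bb)/2.5+[250,250,110,110]-0.3
        def f(p):
            u=proj("top",tinpts(p[0],p[1]));return np.array([u[:,0].min(),u[:,0].max(),u[:,1].min(),u[:,1].max()])-b
        s=least_squares(f,[0,y0]);print(n,"strip frame x,y",s.x,"res",s.fun, "world",T(B,s.x,73.5))
    print("target",T(B,[75,150],73.5), "strip L centre",T(B,[0,150],0.))
    for n in ("top","side"):
        print(n,proj(n,T(B,m[:4],24)).round(0).tolist())
E
python3 fit.py
```

```text
middle strip x,y,yaw [ 5.34370846e+02 -4.85382657e+01 -7.26030621e-02] rms px 0.38095048489099037
back strip frame x,y [-41.72572291 149.1058398 ] res [-0.0952343   0.09468569 -0.65584989  0.64069269] world [[503.5710799 103.2015175  73.5      ]]
mid strip frame x,y [75.21232186  0.3345048 ] res [ 0.36893178 -0.33846806 -0.13387624  0.13937565] world [[609.40929015 -53.66049092  73.5       ]]
right strip frame x,y [  76.19882    -150.24150519] res [-0.19508792  0.17656749  0.33339799 -0.33232554] world [[ 599.47051186 -203.9113766    73.5       ]]
target [[620.05415709  95.62612048  73.5       ]] strip L centre [[545.25174045 101.06656758   0.        ]]
top [[293.0, 165.0], [349.0, 169.0], [280.0, 312.0], [339.0, 317.0]]
side [[249.0, 236.0], [286.0, 207.0], [371.0, 302.0], [404.0, 266.0]]
```

```bash
python3 - <<'E'
from h import *
from station import ctrl
from scipy.spatial.transform import Rotation as R
s=ctrl.read_state();M=R.from_quat(s['ee_rot']).as_matrix();print(M.round(3))
z=M[:,2];print("jaw yaw deg",np.degrees(np.arctan2(z[1],z[0])))
for p in((545,195),(560,335)):print(ray("top",*p,100),ray("top",*p,0))
E
```

```text
[[-0.     0.935  0.354]
 [ 0.001  0.354 -0.935]
 [-1.     0.    -0.001]]
jaw yaw deg -69.27009492156041
[ 630.04790843 -383.4060011   100.        ] [ 654.9771033  -432.41289417    0.        ]
[ 340.94895113 -394.83673253  100.        ] [ 335.18295439 -445.05728785    0.        ]
```

```bash
python3 -m pendant '{"xyz":[[0,0,0.12],[0.03,0.1,0.16],[0.07,0.2,0.16],[0.11,0.3,0.16],[0.15,0.4,0.16]],"roll":[0,-0.2,-0.4,-0.553,-0.553],"claw":[0.3,0.3,0.3,0.3,0.3]}'; python3 -m pendant '{"xyz":[[0.05,0.12,0],[0.1,0.24,0],[0.15,0.36,0],[0.2,0.48,0],[0.25,0.6,0]],"roll":[0,0,0,0,0],"claw":[0.3,0.3,0.3,0.3,0.3]}'
```

```text
clock: 0.72
tcp_pos: [314.1, -429.5, 297.7]
ee_rot: [0.519, 0.481, -0.518, 0.481]
ft_force: [0.1, -0.5, 0.2]
gripper_width: 65.3
clock: 1.35
tcp_pos: [433.9, -140.5, 297.6]
ee_rot: [0.519, 0.481, -0.518, 0.481]
ft_force: [1.0, 0.2, -0.6]
gripper_width: 65.2
```

```bash
python3 -m pendant '{"xyz":[[0.025,0.12,0],[0.05,0.24,0],[0.08,0.36,0],[0.109,0.49,0],[0.109,0.49,0]],"roll":[0,0,0,0,0],"claw":[0.3,0.3,0.3,0.3,0.3]}'; python3 -m pendant '{"xyz":[[0,0,-0.1],[0,0,-0.2],[0,0,-0.31],[0,0,-0.31]],"roll":[0,0,0,0],"claw":[0.3,0.3,0.3,0.3]}'
```

```text
clock: 1.98
tcp_pos: [488.4, 107.8, 296.8]
ee_rot: [0.517, 0.483, -0.517, 0.481]
ft_force: [0.5, -0.4, -0.1]
gripper_width: 65.0
clock: 2.48
tcp_pos: [486.5, 106.7, 138.5]
ee_rot: [-0.516, -0.484, 0.519, -0.48]
ft_force: [-0.2, 0.1, 0.8]
gripper_width: 65.0
```

```bash
python3 - <<'E'
from station import ctrl, read_camera
from h import *
from scipy.spatial.transform import Rotation as R
s=ctrl.read_state();print(s['tcp_pos'],R.from_quat(s['ee_rot']).as_matrix().round(3),s['ft_force'])
ims=[]
for n in("side","top"):
    im=read_camera(n)[:,:,::-1].copy()
    c=(340,240) if n=="side" else(320,240)
    ims.append(cv2.resize(im[c[1]-100:c[1]+100,c[0]-100:c[0]+100],(400,400),interpolation=cv2.INTER_CUBIC))
cv2.imwrite("pics/a.png",np.hstack(ims))
E
```

```text
[486.50188271 106.67886536 138.5355863 ] [[-0.007  0.997 -0.071]
 [ 0.    -0.071 -0.997]
 [-1.    -0.007  0.   ]] [-0.16022788  0.06795279  0.81889281]
```

View pics/a.png

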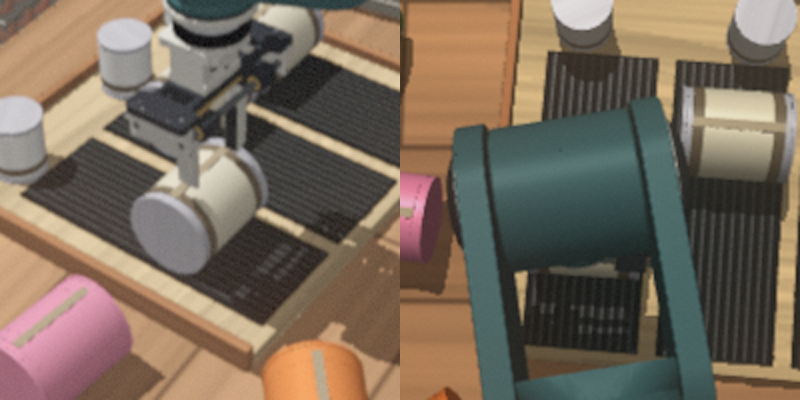

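The side view (left) shows both fingers just above the tin's top, with the near finger at about crop (190,170). In the top view the arm hides the tin. I'll lower the hand until it makes contact.

```bash
python3 -m pendant '{"xyz":[[0.004,-0.004,-0.012],[0.004,-0.004,-0.024],[0.004,-0.004,-0.028],[0.004,-0.004,-0.03]],"roll":[0,0,0,0],"claw":[0.3,0.3,0.3,0.3]}'; python3 -m pendant '{"xyz":[[0,0,-0.002],[0,0,-0.003]],"roll":[0,0],"claw":[0.3,0.3]}'
```

```text
clock: 3.08
tcp_pos: [490.8, 105.3, 128.8]
ee_rot: [0.518, 0.482, -0.517, 0.482]
ft_force: [0.1, 0.3, -0.0]
gripper_width: 65.3
clock: 3.32
tcp_pos: [490.8, 105.4, 127.3]
ee_rot: [0.518, 0.482, -0.517, 0.482]
ft_force: [0.1, -0.4, 1.1]
gripper_width: 65.1
```

```bash
python3 -m pendant '{"xyz":[[0,0,-0.003],[0,0,-0.006],[0,0,-0.006]],"roll":[0,0,0],"claw":[0.3,0.3,0.3]}'; python3 -m pendant '{"xyz":[[0,0,-0.002],[0,0,-0.004],[0,0,-0.004]],"roll":[0,0,0],"claw":[0.3,0.3,0.3]}'
```

```text
clock: 3.7
tcp_pos: [490.8, 105.4, 124.1]
ee_rot: [0.518, 0.482, -0.517, 0.482]
ft_force: [-0.9, 0.1, -1.1]
gripper_width: 65.0
clock: 4.08
tcp_pos: [491.2, 105.4, 122.9]
ee_rot: [0.518, 0.482, -0.517, 0.482]
ft_force: [-0.2, 0.2, 4.6]
gripper_width: 65.2
```

```bash
python3 -m pendant '{"xyz":[[0.008,-0.0006,-0.003],[0.022,-0.0016,-0.003],[0.038,-0.0028,-0.003],[0.054,-0.004,-0.003],[0.07,-0.005,-0.003]],"roll":[0,0,0,0,0],"claw":[0.3,0.3,0.3,0.3,0.3]}'
```

```text
clock: 4.7
tcp_pos: [527.4, 103.1, 123.1]
ee_rot: [0.519, 0.482, -0.516, 0.482]
ft_force: [-0.4, 0.7, 13.5]
gripper_width: 65.3
```

```bash
python3 -m pendant '{"xyz":[[0.016,-0.001,-0.003],[0.032,-0.002,-0.004],[0.048,-0.0034,-0.005],[0.06,-0.0044,-0.007],[0.066,-0.005,-0.008]],"roll":[0,0,0,0,0],"claw":[0.3,0.3,0.3,0.3,0.3]}'
```

```text
clock: 5.32
tcp_pos: [561.6, 100.9, 120.6]
ee_rot: [0.52, 0.481, -0.515, 0.483]
ft_force: [1.8, 2.3, 11.1]
gripper_width: 65.0
```

```bash
python3 - <<'E'
from station import read_camera
import cv2
im=read_camera("side")[:,:,::-1].copy()
cv2.imwrite("pics/b.png",cv2.resize(im[130:330,220:440],None,fx=2.5,fy=2.5,interpolation=cv2.INTER_CUBIC))
E
```

```text
(no output)
```

View pics/b.png

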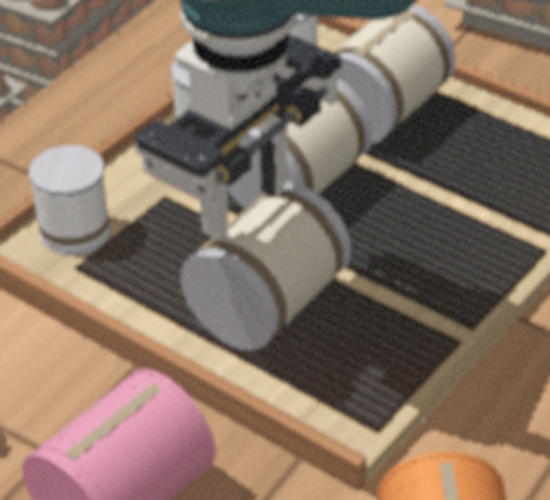

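The tin has rolled forward and stays square, and the fingers are now just ahead of its top. I'll lift off and set back for a second stroke.

```bash
python3 -m pendant '{"xyz":[[0,0,0.02],[0,0,0.05],[-0.03,0.002,0.06],[-0.08,0.006,0.06],[-0.08,0.006,0.06]],"roll":[0,0,0,0,0],"claw":[0.3,0.3,0.3,0.3,0.3]}'; python3 - <<'E'
from station import read_camera
from fit import *
im=read_camera("side")[:,:,::-1].copy()
# model near end outline (strip y=150+59) for several x
for x in(-20,-7,5,75):
    a=np.linspace(0,2*np.pi,60)
    P=T(B,np.c_[x+49.5*np.cos(a),np.full(60,209.)],73.5+49.5*np.sin(a));print(x,proj("side",P).min(0),proj("side",P).max(0))
cv2.imwrite("pics/c.png",cv2.resize(im[200:300,270:390],None,fx=6,fy=6,interpolation=cv2.INTER_CUBIC))
E
```

```text
clock: 6.0
tcp_pos: [520.3, 104.0, 151.0]
ee_rot: [0.52, 0.481, -0.515, 0.483]
ft_force: [-0.2, 0.0, -0.6]
gripper_width: 65.1
-20 [296.75084925 233.32003698] [333.28467771 272.01239812]
-7 [292.12131297 230.87305304] [328.35332741 269.46064262]
5 [287.88346005 228.63362643] [323.84032283 267.12480951]
75 [263.82210136 215.92836622] [298.23713681 253.86314353]
```

View pics/c.png

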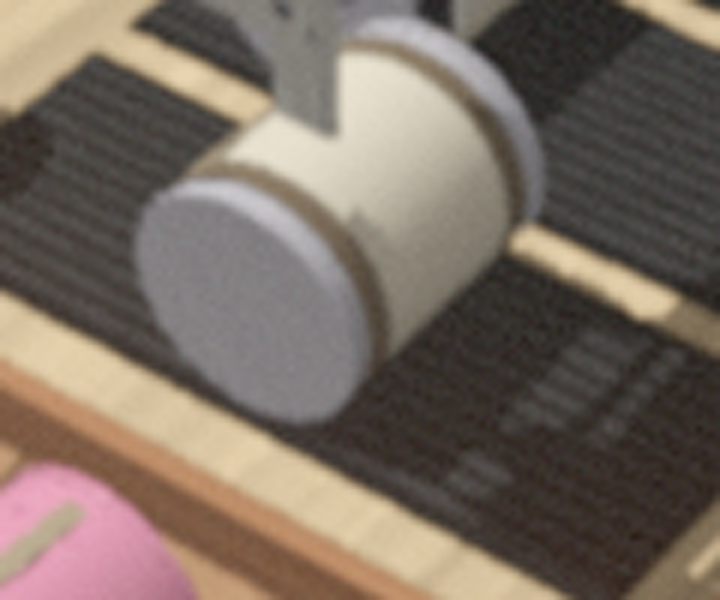

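Disc centre is at about pixel (312.5,250), which puts the tin at strip x of about −8. The stroke gives −7 by kinematics, so they agree. About 82 mm is left, so I plan two more strokes.

```bash
python3 -m pendant '{"xyz":[[-0.002,-0.002,-0.03],[-0.002,-0.002,-0.05],[-0.002,-0.002,-0.054],[-0.002,-0.002,-0.056],[-0.002,-0.002,-0.056]],"roll":[0,0,0,0,0],"claw":[0.3,0.3,0.3,0.3,0.3]}';  python3 -m pendant '{"xyz":[[0,0,-0.002],[0,0,-0.004],[0,0,-0.004]],"roll":[0,0,0],"claw":[0.3,0.3,0.3]}'
```

```text
clock: 6.68
tcp_pos: [520.3, 102.9, 123.2]
ee_rot: [0.52, 0.481, -0.514, 0.483]
ft_force: [-0.0, 0.2, -0.3]
gripper_width: 65.1
clock: 7.05
tcp_pos: [520.7, 103.0, 122.0]
ee_rot: [0.521, 0.481, -0.514, 0.484]
ft_force: [-0.4, -0.2, 6.1]
gripper_width: 64.8
```

```bash
python3 -m pendant '{"xyz":[[0.008,-0.0006,-0.002],[0.022,-0.0016,-0.001],[0.038,-0.0028,-0.001],[0.054,-0.004,-0.001],[0.07,-0.005,-0.001]],"roll":[0,0,0,0,0],"claw":[0.3,0.3,0.3,0.3,0.3]}'; python3 -m pendant '{"xyz":[[0.016,-0.001,-0.002],[0.032,-0.002,-0.003],[0.048,-0.0034,-0.004],[0.064,-0.0046,-0.006],[0.072,-0.0052,-0.007]],"roll":[0,0,0,0,0],"claw":[0.3,0.3,0.3,0.3,0.3]}'; python3 -m pendant '{"xyz":[[0,0,0.02],[0,0,0.05],[-0.03,0.002,0.06],[-0.08,0.006,0.06],[-0.08,0.006,0.06]],"roll":[0,0,0,0,0],"claw":[0.3,0.3,0.3,0.3,0.3]}'
python3 - <<'E'
from station import read_camera
from fit import *
im=read_camera("side")[:,:,::-1].copy()
cv2.imwrite("pics/d.png",cv2.resize(im[190:290,250:370],None,fx=6,fy=6,interpolation=cv2.INTER_CUBIC))
E
```

```text
clock: 7.68
tcp_pos: [556.8, 100.7, 123.1]
ee_rot: [0.521, 0.48, -0.513, 0.484]
ft_force: [-0.2, 1.7, 12.7]
gripper_width: 64.9
clock: 8.3
tcp_pos: [594.3, 98.3, 121.7]
ee_rot: [0.522, 0.479, -0.512, 0.485]
ft_force: [1.2, 2.2, 13.5]
gripper_width: 65.2
clock: 8.93
tcp_pos: [552.7, 101.5, 152.1]
ee_rot: [0.522, 0.479, -0.512, 0.485]
ft_force: [1.7, -0.3, 0.4]
gripper_width: 64.9
```

View pics/d.png

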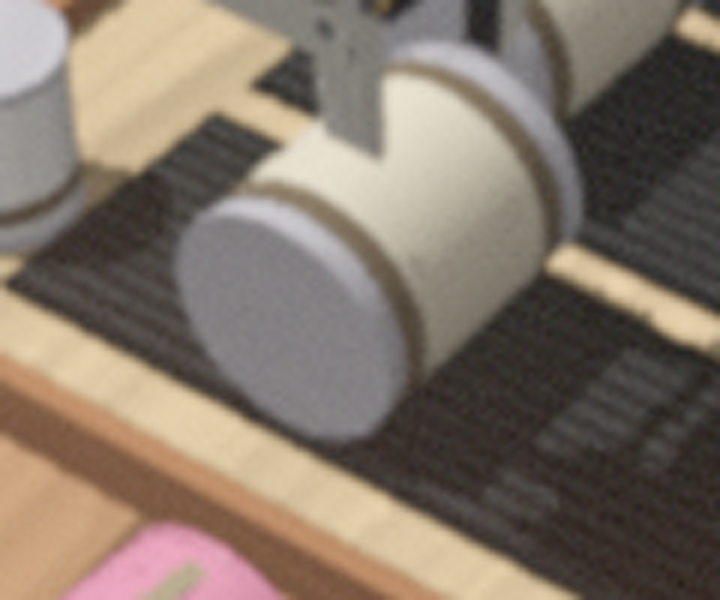

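Disc edges are at columns 279–318 and rows 223–263, 13.75 px further on. The tin has advanced about 39 mm, to strip x of about 32, and about 43 mm remains. One more stroke follows.

```bash
python3 -m pendant '{"xyz":[[0.01,-0.002,-0.03],[0.01,-0.002,-0.05],[0.01,-0.002,-0.055],[0.01,-0.002,-0.058],[0.01,-0.002,-0.058]],"roll":[0,0,0,0,0],"claw":[0.3,0.3,0.3,0.3,0.3]}';  python3 -m pendant '{"xyz":[[0,0,-0.002],[0,0,-0.004],[0,0,-0.004]],"roll":[0,0,0],"claw":[0.3,0.3,0.3]}'
```

```text
clock: 9.6
tcp_pos: [558.6, 100.4, 123.2]
ee_rot: [0.523, 0.479, -0.512, 0.485]
ft_force: [0.4, -0.2, 0.4]
gripper_width: 65.1
clock: 9.98
tcp_pos: [559.1, 100.4, 122.2]
ee_rot: [0.523, 0.479, -0.511, 0.486]
ft_force: [-0.9, -0.6, 6.4]
gripper_width: 65.6
```

```bash
python3 -m pendant '{"xyz":[[0.008,-0.0006,-0.002],[0.022,-0.0016,-0.001],[0.038,-0.0028,-0.001],[0.054,-0.004,-0.001],[0.07,-0.005,-0.001]],"roll":[0,0,0,0,0],"claw":[0.3,0.3,0.3,0.3,0.3]}'; python3 -m pendant '{"xyz":[[0.016,-0.001,-0.002],[0.032,-0.002,-0.003],[0.048,-0.0034,-0.004],[0.064,-0.0046,-0.006],[0.072,-0.0052,-0.007]],"roll":[0,0,0,0,0],"claw":[0.3,0.3,0.3,0.3,0.3]}'; python3 -m pendant '{"xyz":[[0,0,0.02],[0,0,0.08],[-0.05,0.004,0.15],[-0.15,0.01,0.25],[-0.25,0.02,0.25]],"roll":[0,0,0,0,0],"claw":[0.3,0.3,0.3,0.3,0.3]}';  python3 -m pendant '{"xyz":[[0,-0.12,0],[0,-0.24,0],[0,-0.36,0],[-0.05,-0.48,0],[-0.1,-0.6,0]],"roll":[0,0,0,0,0],"claw":[0.3,0.3,0.3,0.3,0.3]}'; 
python3 - <<'E'
from station import read_camera
from fit import *
for n in("top","side"): cv2.imwrite(f"pics/e_{n}.png",read_camera(n)[:,:,::-1])
i=cv2.imread("pics/e_top.png")[110:350,250:510]
cv2.imwrite("pics/e_crop.png",cv2.resize(i,None,fx=2.5,fy=2.5,interpolation=cv2.INTER_CUBIC))
E
```

```text
clock: 10.6
tcp_pos: [595.1, 98.1, 123.2]
ee_rot: [0.524, 0.478, -0.511, 0.486]
ft_force: [0.0, 1.6, 10.9]
gripper_width: 65.0
clock: 11.22
tcp_pos: [632.4, 95.7, 121.6]
ee_rot: [0.525, 0.478, -0.509, 0.487]
ft_force: [1.0, 1.7, 12.0]
gripper_width: 65.3
clock: 11.85
tcp_pos: [506.9, 105.8, 250.1]
ee_rot: [0.526, 0.477, -0.508, 0.487]
ft_force: [-1.0, 1.2, -0.0]
gripper_width: 65.3
clock: 12.48
tcp_pos: [457.7, -191.2, 250.6]
ee_rot: [0.526, 0.477, -0.508, 0.488]
ft_force: [1.2, -0.5, -0.3]
gripper_width: 64.8
```

View pics/e_crop.png

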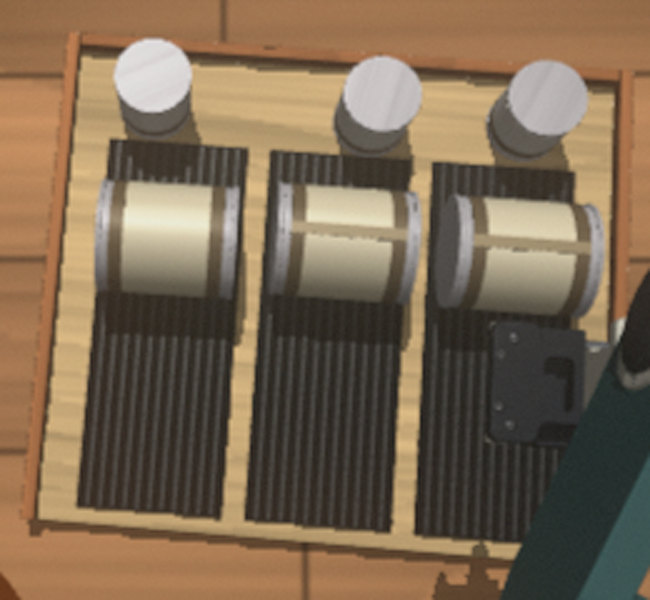

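View pics/e_side.png

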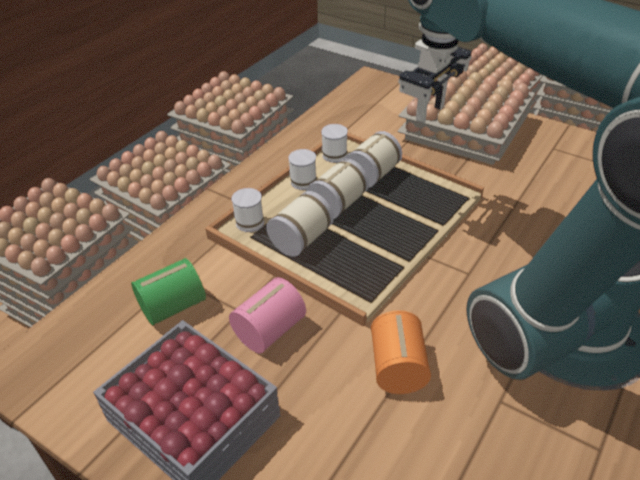

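The rolled tin is now at crop pixels (95–241, 180–300), beside the middle tin at (267–422, 182–305). I'll fit its position the same way as before.

```bash
sed 's/("back",150,(85,233,303,425))/("back",150,(95,241,179,300))/' fit.py > fit2.py; python3 fit2.py|head -3
python3 - <<'E'
from fit import *
i=cv2.imread("pics/e_top.png"); i0=cv2.imread("pics/top0.png")
for nm,(x0,x1,y0,y1) in dict(mid=(355,425,175,235),s1=(290,330,120,165),s2=(380,420,128,175),s3=(445,490,130,170),right=(424,490,182,225)).items():
    a,b=[cv2.cvtColor(k[y0:y1,x0:x1],cv2.COLOR_BGR2GRAY).astype(np.float32) for k in(i,i0)]
    print(nm,cv2.phaseCorrelate(b,a))
# overlay
i=cv2.resize(i[160:260,270:370],None,fx=6,fy=6,interpolation=cv2.INTER_CUBIC)
for x,col in((63,(255,0,0)),(75,(0,255,0)),(87,(0,0,255))):
    a=np.linspace(0,2*np.pi,100)
    for e in(209,91):
        u=proj("top",T(B,np.c_[x+49.5*np.cos(a),np.full(100,e)],73.5+49.5*np.sin(a)))
        cv2.polylines(i,[((u-[270,160]+.5)*6).astype(int).reshape(-1,1,2)],True,col,1)
cv2.imwrite("pics/ov.png",i)
E
```

```text
middle strip x,y,yaw [ 5.34370846e+02 -4.85382657e+01 -7.26030621e-02] rms px 0.38095048489099037
back strip frame x,y [ 67.70081953 150.19006523] res [ 0.00143221 -0.00268701 -0.4286826   0.42451433] world [[612.78799311  96.3451624   73.5       ]]
mid strip frame x,y [75.21232186  0.3345048 ] res [ 0.36893178 -0.33846806 -0.13387624  0.13937565] world [[609.40929015 -53.66049092  73.5       ]]
mid ((-0.03215561733561856, 0.030841504024934352), 0.9873721935130931)
s1 ((-0.047206038670957184, 0.5121111287853779), 0.9889199760225084)
s2 ((0.027084825293300696, -0.02568869118190875), 1.0138586605588595)
s3 ((0.4975035886685575, 0.014546767560794649), 0.9903740745120578)
right ((0.008935300799272738, 0.45743777934485763), 0.9872353255012889)
```

View pics/ov.png

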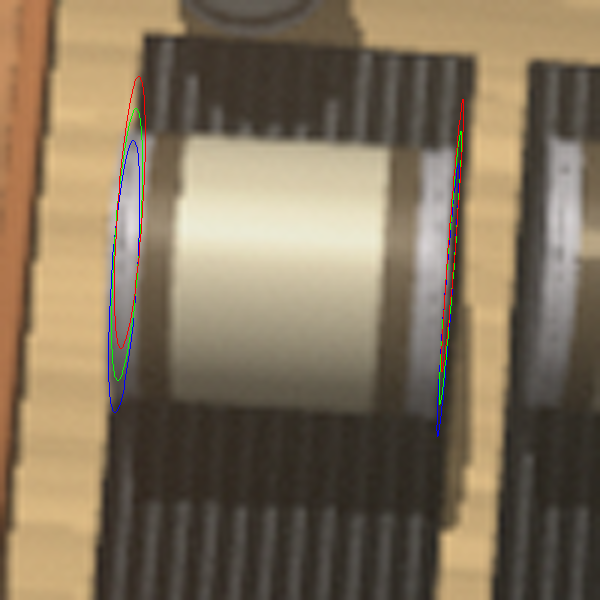

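The fit gives strip x of 67–68, which is inside 63–87 but close to the edge. The same method gives 75.2 for the untouched middle tin, so the short reading is real. I'll add a gentle nudge of about 7 mm.

```bash
python3 -m pendant '{"xyz":[[0.05,0.1,0],[0.1,0.2,0],[0.16,0.3,0],[0.21,0.4,0],[0.26,0.5,0]],"roll":[0,0,0,0,0],"claw":[0.3,0.3,0.3,0.3,0.3]}'; python3 - <<'E'
from station import ctrl
p=ctrl.read_state()['tcp_pos'];print((606-p[0])/500,(96.7-p[1])/500,(140-p[2])/500)
E
```

```text
clock: 13.2
tcp_pos: [587.0, 58.5, 251.1]
ee_rot: [0.527, 0.475, -0.51, 0.487]
ft_force: [-0.2, 0.3, 0.4]
gripper_width: 65.1
0.03807848041564671 0.07639112905767982 -0.22223908164250464
```

```bash
python3 -m pendant '{"xyz":[[0.02,0.04,0],[0.038,0.076,-0.05],[0.038,0.076,-0.15],[0.038,0.076,-0.222],[0.038,0.076,-0.222]],"roll":[0,0,0,0,0],"claw":[0.3,0.3,0.3,0.3,0.3]}'; python3 -m pendant '{"xyz":[[0,0,-0.015],[0,0,-0.025],[0,0,-0.03],[0,0,-0.03]],"roll":[0,0,0,0],"claw":[0.3,0.3,0.3,0.3]}'
```

```text
clock: 13.82
tcp_pos: [604.6, 96.1, 137.9]
ee_rot: [0.526, 0.476, -0.511, 0.486]
ft_force: [-0.4, 0.8, -0.0]
gripper_width: 65.2
clock: 14.32
tcp_pos: [604.8, 96.1, 123.4]
ee_rot: [0.526, 0.476, -0.511, 0.486]
ft_force: [0.2, 0.9, 0.9]
gripper_width: 65.2
```

Now press lightly, nudge 15 mm and lift off.

```bash
python3 -m pendant '{"xyz":[[0,0,-0.002],[0,0,-0.004],[0,0,-0.004]],"roll":[0,0,0],"claw":[0.3,0.3,0.3]}'; python3 -m pendant '{"xyz":[[0.006,-0.0004,-0.001],[0.014,-0.001,-0.001],[0.022,-0.0016,-0.001],[0.028,-0.002,-0.001],[0.03,-0.0022,-0.001]],"roll":[0,0,0,0,0],"claw":[0.3,0.3,0.3,0.3,0.3]}'
```

```text
clock: 14.7
tcp_pos: [605.6, 96.1, 123.0]
ee_rot: [0.527, 0.475, -0.51, 0.486]
ft_force: [-0.1, -0.4, 10.3]
gripper_width: 65.3
clock: 15.32
tcp_pos: [621.3, 95.0, 123.3]
ee_rot: [0.527, 0.475, -0.51, 0.487]
ft_force: [-0.3, 1.9, 7.9]
gripper_width: 65.2
```

```bash
python3 -m pendant '{"xyz":[[0,0,0.01],[0,0,0.06],[-0.05,0.004,0.15],[-0.15,0.01,0.25],[-0.25,0.02,0.25]],"roll":[0,0,0,0,0],"claw":[0.3,0.3,0.3,0.3,0.3]}';  python3 -m pendant '{"xyz":[[0,-0.12,0],[0,-0.24,0],[0,-0.36,0],[-0.05,-0.48,0],[-0.1,-0.6,0]],"roll":[0,0,0,0,0],"claw":[0.3,0.3,0.3,0.3,0.3]}'; 
python3 - <<'E'
from station import read_camera
from fit import *
for n in("top","side"): cv2.imwrite(f"pics/f_{n}.png",read_camera(n)[:,:,::-1])
i=cv2.imread("pics/f_top.png")
a=cv2.resize(i[110:350,250:510],None,fx=2.5,fy=2.5,interpolation=cv2.INTER_CUBIC)
cv2.imwrite("pics/f_crop.png",a)
E
```

```text
clock: 15.95
tcp_pos: [495.9, 105.1, 251.4]
ee_rot: [0.528, 0.474, -0.509, 0.487]
ft_force: [-0.7, 0.6, -0.3]
gripper_width: 65.1
clock: 16.58
tcp_pos: [446.9, -191.9, 251.5]
ee_rot: [0.528, 0.474, -0.509, 0.487]
ft_force: [1.2, -0.2, -0.8]
gripper_width: 65.0
```

View pics/f_crop.png

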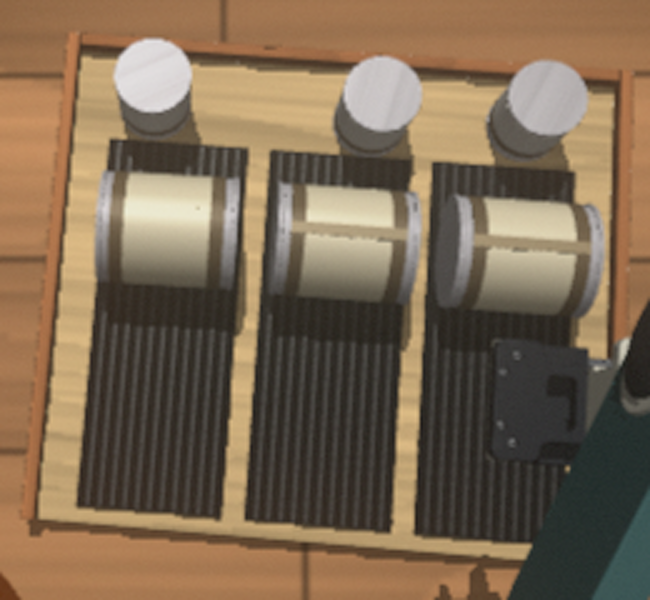

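The tin now spans crop pixels (96–242, 170–292). Its top edge moved up about 9 crop px, or about 8 mm. I'll fit it once more and check the side view and that nothing else moved.

```bash
sed 's/("back",150,(85,233,303,425))/("back",150,(96,242,170,292))/' fit.py > fit2.py; python3 fit2.py|sed -n 2p
python3 - <<'E'
import cv2,numpy as np
from station import ctrl,read_camera
i=cv2.imread("pics/f_top.png"); e=cv2.imread("pics/e_top.png"); 
g=lambda k,r:cv2.cvtColor(k[r[2]:r[3],r[0]:r[1]],cv2.COLOR_BGR2GRAY)
# shift of back tin since first pic e / neighbours vs start by template match
i0=cv2.imread("pics/top0.png")
for nm,b,r in(("back_vs_e",e,(286,350,176,232)),("mid",i0,(355,425,175,235)),("right",i0,(424,492,182,232)),("s1",i0,(290,332,122,165)),("s2",i0,(382,422,130,172)),("s3",i0,(444,488,132,172))):
    t=g(b,r); m=12
    R=cv2.matchTemplate(g(i,(r[0]-m,r[1]+m,r[2]-m,r[3]+m)),t,cv2.TM_CCOEFF_NORMED)
    _,v,_,l=cv2.minMaxLoc(R);print(nm,l[0]-m,l[1]-m,round(v,3))
j=read_camera("top")[:,:,::-1];print("still diff",np.abs(j[170:240,284:352].astype(int)-i[170:240,284:352]).mean(), ctrl.read_state()['ft_force'])
s=cv2.imread("pics/f_side.png");cv2.imwrite("pics/f_sc.png",cv2.resize(s[110:310,190:430],None,fx=2.5,fy=2.5))
E
```

```text
back strip frame x,y [ 75.30845898 149.9378834 ] res [ 0.03614381 -0.0370655  -0.21109594  0.20971283] world [[620.35729756  95.54179212  73.5       ]]
back_vs_e 0 -4 0.99
mid 0 0 1.0
right 0 0 1.0
s1 0 0 1.0
s2 0 0 1.0
s3 0 0 0.999
still diff 1.100420168067227 [0.72845936 0.15042544 0.59521277]
```

View pics/f_sc.png

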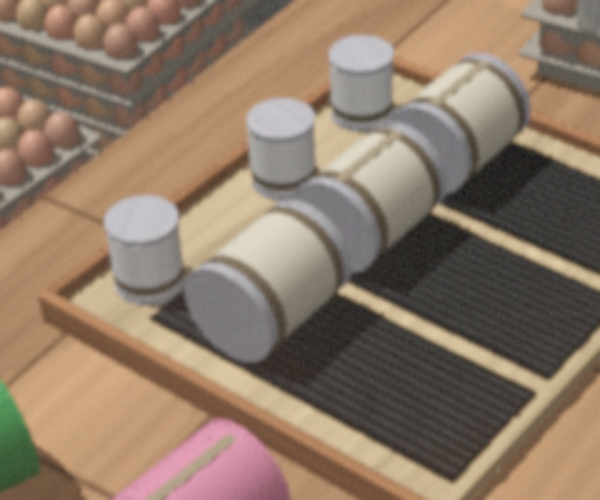

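The side view shows all three tins in one line, and the hand is clear of everything. I'm handing it in.

```bash
python3 -c "
from station import ctrl
print(ctrl.close_job())"
```

```text
the job is handed in; nothing more can be done
None
```

I rolled the set-back pale tin, on the left strip, forward about 117 mm. It took three fingertip strokes on its top plus one 7 mm nudge, after the strokes left it at about 67–68 mm. I then moved the hand away and handed the job in at about 17 s; no verdict was reported.

**Final position:** the last fit from the top camera puts the tin at 75.3 mm ahead of the strip's centre (target 75). It is within 1 mm of the strip's middle and looks square across it.

**Other checks:** template matching found no shift of the other two large tins or the three small ones. Two pictures taken just before hand-in showed no movement of the rolled tin, and the force readings were at noise level. No check failed. An earlier image-shift check gave about 0.5 px on three of the untouched tins, under 1 mm, and the final match did not show it.

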